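Move a splash guard to the stand in use by its sprung hinge pin

ROBOT

A 7-joint arm with a two-finger parallel gripper is mounted at the origin on a cart in front of the work surface, level with it; the furniture and walls round the work are solid. World frame = base frame: x ahead of the robot, y to its left, z up, the work surface at z = 0. Lengths are in m, angles in rad, forces in N, time in s.
With the tool pointing down it reaches from about 0.425 to 0.925 m from the base axis. Payload 6.8 kg.
Tool frame: the origin (TCP) lies on the mounting face of the last link; the fingertips stand 173 mm ahead of it and the grasp point (between the pads) lies 155 mm ahead of it (grip_point_offset is the distance from the TCP to the grasp point, in m); x points along the fingers, z is the direction in which the jaws open and shut, and the axes are right-handed (so a half turn about x gives the same grasp; the last joint's range is limited). The gripper opens to 85 mm and grips with 20 to 120 N. Pads are 22 mm wide; open, the fingers measure 114 mm over their backs; the gripper's body (76 mm by 85 mm) begins 54 mm behind the grasp point. The pads swing forward as they close: fully open they stand 13 mm farther back than shut.
Start: joints at [-1.275, 0.477, 0.022, 1.555, -0.011, 1.109, -0.083], TCP at [0.265, 0.621, 0.405] pointing down, gripper open.
Joint ranges: [-2.96, 2.96], [-0.34, 2.1], [-1.41, 1.46], [0.24, 2.44], [-1.37, 4.51], [0.17, 1.92], [-2.96, 2.96]. Speed limits (rad/s): [2.39, 2.39, 3.14, 3.14, 3.14, 3.14, 3.14].

INTERFACE

Orientations are given as a rotation vector (axis times angle).
In Python, from bench import * gives the robot as it stands. The module is installed in compiled form; this text tells all that it offers.
- The arm moves only by the tool servo_tool, never from a script. Its argument "motion" is a list of rows, each a list of 5 numbers: the shift along the tool's x, y, z in m, then the turn about the tool's x in degrees, then the gripper command: -1 is fully open, 1 is shut, values between are in proportion. In form: [[dx, dy, dz, turn, fingers], ...]. A call has 1 to 8 rows; each row is the pose to reach, as a shift and turn from the pose measured when the call began, along the tool's axes at that moment; what a row does not reach only later rows make up. A row lasts 1/10 s, in which the tool goes at most 50 mm and 8.59 degrees, less where a joint would pass 70% of its speed; a pose out of reach is approached as far as the arm can. A call with a gripper value outside its range is refused whole. The fingers move at their own pace and stop on an object; "force" is the grip in N (left out, the last holds). Time passes only in rows, so rows that repeat a pose let the fingers close. It gives the time, the measured TCP pose, the force and the opening at its end, in the units of the state.
- get_obs(): the state, without advancing time (a new reading comes with each control period).
- grab_frame(name): name is "scene" or "top" or "wrist"; returns the picture (384x512x3 uint8, red, green, blue); there is no depth.
- camera_params(name): a dict with "mtx" (3x3 intrinsics, pixels), "D" ([k1, k2, p1, p2, k3] as OpenCV has them; the pictures are not rectified), "world_to_cam" (4x4, takes a point from world to camera coordinates); the wrist camera has in their place "T_tool_cam" (4x4, takes a point from camera to tool coordinates, whose origin is the TCP and whose axes are the tool frame's). Camera axes: x right, y down, z forward; pixel columns grow to the right and rows downward; lengths in m; the calibration is good to about 2 mm. A picture is of the moment at which its call begins: read the wrist's pose just before it. camera_params takes no time and is no camera call.
- hand_in(): hands the job in, once; it reports no verdict.
The state is a dict: "clock": time; "joints": joint angles; "qvel": joint speeds; "tau": joint torques, N m; "tcp_pos": TCP position; "orientation": TCP orientation; "contact_force": force on the tool from outside, world axes, zero at the start; "moment": the same for the moment, N m; "grip_width": finger opening in m.
Only numpy, scipy, OpenCV 4.12 (cv2) and the standard library are available. Lean on these libraries where they do the work, as an engineer would, in place of code of your own. Each camera call takes 0.05 s, during which the arm holds its last target. There are 200 camera calls.

TASK

Move the splash guard from the empty tube stand to the stand that holds the sample tubes: pinch its two upright tabs together to draw the sprung hinge pin, lift the guard straight off, lower it the same way round into the other stand's hinge until you feel it rest fully down with the pin still drawn, and only then let the pin spring home into its hole and leave the guard hanging there. Work gently, never forcing the guard against a stand, and leave the small bottles and the tape roll where they are.

Things in the scene. Friction and masses are not known exactly. Their poses are not given: they have to be found in the camera images.
- guard_grip (a point): Where to pinch the loose splash guard (0.16 kg) from above: the midpoint between its two upright tabs once they are pinched together, 38 mm above the hinge axis; axes as guard_hinge. Pinch along y: the tabs then measure 24 mm over their outer faces, 12 mm either side. Each finger must start more than 25 mm from this point, as the sliding tab stands out that far.
- fixed_tab (a point): Middle of the guard's fixed tab: an upright aluminium plate 22 mm wide (x), 5 mm thick (y), its outer face at y = +12 mm from guard_grip; its top is 57 mm above the hinge axis. Besides the tabs, nothing near the guard stands higher than 12 mm above the hinge axis.
- slide_tab (a point): Middle of the like sliding tab, which carries the sprung pin. Its outer face lies at y = -25 mm from guard_grip with the pin out (37 mm over both tabs) and at -12 mm with it fully drawn (stop; 24 mm over both).
- guard_pin (a joint): How far the sprung pin is drawn in, in m: 0 = fully out, 0.013 = fully drawn. Its spring resists with 4 N at first and 10 N fully drawn; let go, it springs out again. With the pin out the guard cannot be lifted off a stand.
- guard_hinge (a point): Guard's hinge axis, mid-bar. y along the bar, z up when it hangs, white panel in the y-z plane (84 mm wide, 4 mm thick, down to 90 mm below). Bar: round, 12 mm thick, y = -48 to +48 mm. A fixed stub pin (8 mm thick) sticks out 12.5 mm at the +y end; the sprung pin (8 mm, tapered nose) sticks out 12 mm at the -y end when out, and is inside the bar when fully drawn.
- empty_stand: Fixed white tube stand without tubes, where the guard hangs at first, guard axes along stand axes. Foot 120 x 140 mm; origin at the centre of its underside; the hinge is at its own -x side, the front; z up.
- empty_stand_hinge (a point): Hinge axis of the empty stand, midway between its side posts, 45 mm in front of the stand's centre and 125 mm up; axes as the stand's. The guard's bar lies here at first.
- tube_stand: The same kind of fixed stand, but holding five sample tubes (tops about 110 mm up, behind the hinge). Origin, axes and shape as empty_stand; only its hinge head is clamped at another height (see tube_stand_hinge). The guard must hang here, the same way round: guard axes along stand axes.
- tube_stand_hinge (a point): The LOWEST possible hinge axis of the tube stand, on its fixed part: 45 mm in front of its centre, 125 mm up; axes as the stand's. The real hinge head is clamped 0 to 14 mm higher than this; that height is not measured and must be felt. Slot and saddle have flared mouths; the ears end 12 mm above the head's axis, which is the guard's axis when it rests fully down.
- tube_stand_slot (a point): Lowest possible centre of the slot for the stub pin, 54.5 mm to +y of tube_stand_hinge (the real one 0 to 14 mm higher): an ear 8 mm thick with a slot 11 mm wide, open at the top.
- tube_stand_hole (a point): Lowest possible centre of the hole for the sprung pin, 54.5 mm to -y of tube_stand_hinge (the real one 0 to 14 mm higher): an ear 8 mm thick (101 mm between the ears) with a hole 11.6 mm square. Just inside it is an open-topped saddle 15 mm wide where the bar's end rests; fully down there, the pin faces the hole.
- small_bottle_mid (a point): Middle of a small white bottle (30 mm across, 52 mm high), a bystander.
- dropper_mid (a point): Middle of a dropper bottle (24 mm across, 74 mm high), a bystander.
- tape_mid (a point): Middle of a roll of tape lying flat (60 mm across, 18 mm high), a bystander.
- guard: The loose splash guard as a whole; origin and axes as guard_hinge.
Not all that is in view belongs to the job. Leave any orange look-alike of the guard alone.

How it is judged:
By the outcome, as a careful person would: the job done as asked, in the order asked, and still so for the second after the job is handed in, with the robot touching nothing.
It also fails if it takes over 51 s, if anything falls off the work surface, if the arm or the gripper's body presses on something with over 40 N, if the wrist force passes 120 N, or if a joint passes its speed limit or range.

## Working session

There is one attempt and no reset: what is moved stays moved. The work goes in short steps, Python scripts to look and compute and a tool call to move; the robot and the scene stay as the last step left them, time stands still between calls to the robot, and variables do not carry over. Pictures are saved under pics/ and viewed, about 8 in all and at most 12, crops included, and the job is handed in when it is done.

Besides the shell and the picture viewer there is one more tool, called after "Request:" as name(argument=value, ...), one argument or row to a line, values as JSON. servo_tool: Moves the arm, as the interface text tells. Its arguments: {"type":"object","properties":{"motion":{"type":"array","items":{"type":"array","items":{"type":"number"}}},"force":{"type":"number"}},"required":["motion"]}

```bash
mkdir -p pics; cat > h.py <<'E'
from bench import *
import numpy as np, cv2
from scipy.spatial.transform import Rotation as R
def T(o=None):
    o=o or get_obs(); M=np.eye(4); M[:3,:3]=R.from_rotvec(o["orientation"]).as_matrix(); M[:3,3]=o["tcp_pos"]; return M
def cam(n,o=None):
    p=camera_params(n)
    W=np.linalg.inv(p["world_to_cam"]) if n!="wrist" else T(o)@np.array(p["T_tool_cam"])
    return np.array(p["mtx"],float),np.array(p["D"],float),W
def rays(c,px):
    K,D,W=c; u=cv2.undistortPoints(np.array(px,float).reshape(-1,1,2),K,D).reshape(-1,2)
    d=np.c_[u,np.ones(len(u))]@W[:3,:3].T; return W[:3,3],d/np.linalg.norm(d,axis=1)[:,None]
def onz(c,px,z):
    o,d=rays(c,px); return o+d*((z-o[2])/d[:,2])[:,None]
def tri(o1,d1,o2,d2):
    A=np.c_[d1,-d2]; s=np.linalg.lstsq(A,o2-o1,rcond=None)[0]; a=o1+s[0]*d1;b=o2+s[1]*d2; return (a+b)/2,np.linalg.norm(a-b)
def proj(c,P):
    K,D,W=c; V=np.linalg.inv(W); return cv2.projectPoints(np.array(P,float).reshape(-1,1,3),cv2.Rodrigues(V[:3,:3])[0],V[:3,3],K,D)[0].reshape(-1,2)
def snap(n,f):
    im=grab_frame(n); cv2.imwrite("pics/"+f,im[:,:,::-1]); return im
E
python3 - <<'E'
from h import *
o=get_obs();print({k:np.round(v,3) for k,v in o.items()}); print(T(o).round(3))
for n in("scene","top","wrist"): snap(n,n+"0.png"); print(n,cam(n)[2].round(3).tolist(),cam(n)[0].round(0).tolist())
E
```

```text
{'clock': np.float64(0.0), 'joints': array([-1.275,  0.478,  0.022,  1.556, -0.011,  1.109, -0.083]), 'qvel': array([-0.   ,  0.001,  0.   ,  0.   , -0.001,  0.   , -0.   ]), 'tau': array([-0.0000e+00, -5.9646e+01,  1.6080e+00, -2.8118e+01,  1.3000e-02,
        1.0000e-02, -0.0000e+00]), 'tcp_pos': array([0.265, 0.62 , 0.404]), 'orientation': array([-0.908,  1.375,  0.906]), 'contact_force': array([-0.37 , -0.347,  0.088]), 'moment': array([ 0.052, -0.008, -0.014]), 'grip_width': np.float64(0.085)}
[[-0.001 -0.92   0.393  0.265]
 [-0.002  0.393  0.92   0.62 ]
 [-1.    -0.    -0.002  0.404]
 [ 0.     0.     0.     1.   ]]
scene [[0.89, -0.188, 0.414, 0.114], [-0.455, -0.41, 0.79, -0.914], [0.022, -0.892, -0.451, 0.521], [0.0, 0.0, 0.0, 1.0]] [[426.0, 0.0, 249.0], [0.0, 426.0, 193.0], [0.0, 0.0, 1.0]]
top [[-0.014, -0.999, 0.036, 0.469], [-1.0, 0.013, -0.011, -0.186], [0.01, -0.036, -0.999, 0.968], [0.0, 0.0, 0.0, 1.0]] [[352.0, 0.0, 261.0], [0.0, 352.0, 188.0], [0.0, 0.0, 1.0]]
wrist [[0.393, 0.879, 0.272, 0.195], [0.92, -0.375, -0.118, 0.651], [-0.002, 0.296, -0.955, 0.373], [0.0, 0.0, 0.0, 1.0]] [[267.0, 0.0, 257.0], [0.0, 267.0, 190.0], [0.0, 0.0, 1.0]]
```

View pics/top0.png

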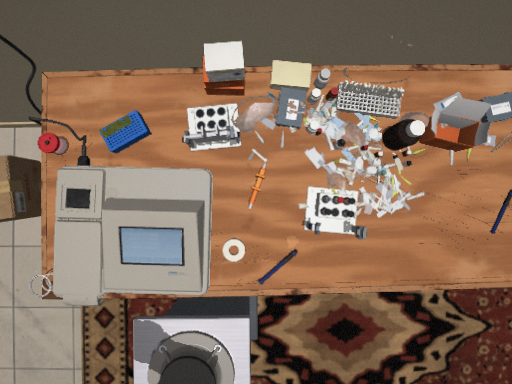

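View pics/scene0.png

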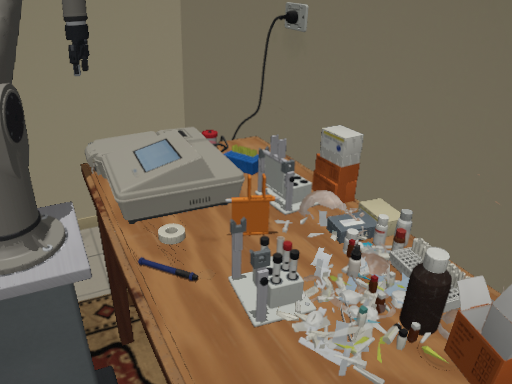

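The top view shows the empty stand at about (212,127) with the bar along its front at row 138. The tube stand is at about (334,211) and the orange look-alike at (258,185). In the scene view the guard hangs at about (277,150) and the tube stand is at about (265,285). I'll enlarge crops of both stands.

```bash
python3 - <<'E'
from h import *
t=cv2.imread("pics/top0.png"); s=cv2.imread("pics/scene0.png")
f=lambda im,x,y,w,h,k:cv2.resize(im[y:y+h,x:x+w],None,fx=k,fy=k,interpolation=cv2.INTER_CUBIC)
a=np.hstack([f(t,172,92,80,60,5),f(t,295,180,80,60,5)])
b=np.hstack([f(s,245,130,80,60,5),f(s,220,220,100,75,4)])
cv2.imwrite("pics/c1.png",np.vstack([a,b]))
E
```

```text
(no output)
```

View pics/c1.png

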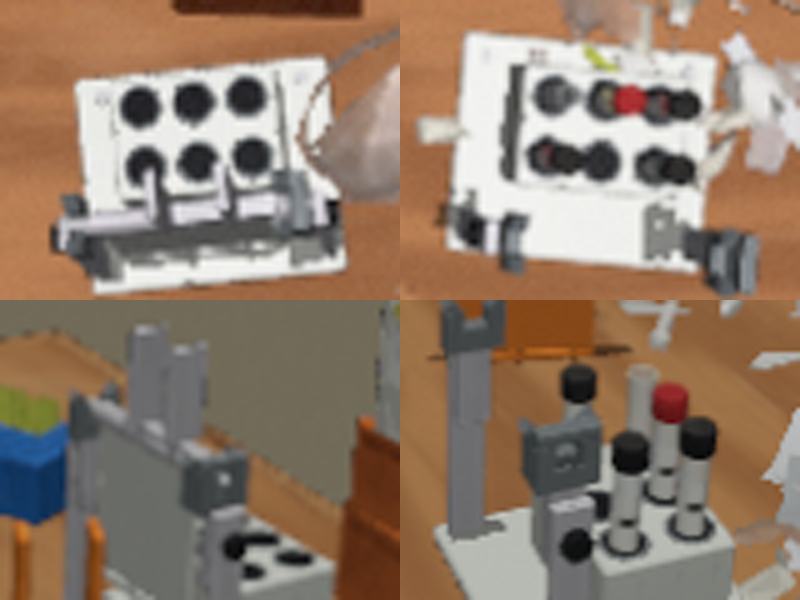

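The crops show the empty stand's foot corners at about (187,108), (237,103), (241,146) and (191,151). The tube stand's are about (309,186), (358,191), (354,234) and (304,230). The slot ear is on the left (+y) for both stands and the hole ear on the right. Next I compute poses.

```bash
python3 - <<'E'
from h import *
c=cam("top")
E=[(77,82),(325,57),(347,270),(95,293)]; E=[(172+x/5,92+y/5) for x,y in E]
U=[(68,32),(315,57),(295,270),(47,250)]; U=[(295+x/5,180+y/5) for x,y in U]
for n,q in(("empty",E),("tube",U)):
    P=onz(c,q,0.008)[:,:2]; print(n,P.round(4).tolist(),[np.linalg.norm(P[i]-P[(i+1)%4]).round(4) for i in range(4)])
    ctr=P.mean(0); y=(P[0]-P[1])+(P[3]-P[2]); x=(P[0]-P[3])+(P[1]-P[2])
    a=np.arctan2(y[1],y[0])-np.pi/2; b=np.arctan2(x[1],x[0]); th=(a+b)/2
    h=ctr-0.045*np.array([np.cos(th),np.sin(th)])
    print(ctr.round(4),np.degrees([a,b]).round(1),"hinge",h.round(4), np.hypot(*h))
    for z in(.125,):
        print(proj(c,[[*(h+s*np.array([-np.sin(th),np.cos(th)])),z] for s in(.0545,-.0545)]).round(1).tolist())
    M=T(); p=np.array([*h,0.125+0.038+0.155+0.06]); print("shift tool",(M[:3,:3].T@(p-M[:3,3])).round(4), "jaw ang",np.degrees(np.arctan2(M[1,2],M[0,2]))-90)
E
```

```text
empty [[0.726, 0.004], [0.7382, -0.133], [0.6197, -0.1438], [0.6088, -0.0055]] [np.float64(0.1375), np.float64(0.1191), np.float64(0.1388), np.float64(0.1177)]
[ 0.6732 -0.0696] [4.8 4.9] hinge [ 0.6283 -0.0734] 0.6326065916065202
[[187.5, 137.5], [232.4, 133.1]]
shift tool [ 0.0267 -0.6066 -0.4954] jaw ang -23.135993652056655
tube [[0.5063, -0.3265], [0.4908, -0.4624], [0.3743, -0.4488], [0.3874, -0.3129]] [np.float64(0.1368), np.float64(0.1172), np.float64(0.1366), np.float64(0.1196)]
[ 0.4397 -0.3877] [-6.  -6.6] hinge [ 0.395  -0.3827] 0.5499727879393255
[[317.3, 228.3], [362.3, 232.5]]
shift tool [ 0.0273 -0.5136 -0.8715] jaw ang -23.135993652056655
```

Request:
servo_tool(
  motion=[
    [0, -0.035, -0.028, -3, -1],
    [0, -0.07, -0.056, -6, -1],
    [0, -0.105, -0.085, -10, -1],
    [0, -0.14, -0.113, -14, -1],
    [0, -0.175, -0.142, -18, -1],
    [0, -0.21, -0.17, -22, -1],
    [0, -0.245, -0.2, -25, -1],
    [0, -0.28, -0.228, -28, -1],
  ],
)

```text
clock: 0.95
tcp_pos: [0.4335, 0.2989, 0.4043]
orientation: [-1.274, 1.168, 1.273]
contact_force: [0.6, 1.4, -0.1]
grip_width: 0.0852
```

```bash
cat >> h.py <<'E'
def plan(h,th,z):
    M=T(); s=M[:3,:3].T@(np.array([*h,z])-M[:3,3]); j=np.degrees(np.arctan2(M[1,2],M[0,2]))-90
    dev=np.degrees(th)-j; o=get_obs()
    print("t",round(o["clock"],2),"tcp",M[:3,3].round(4),"shift",s.round(4),"turn",round(-dev,2),"F",np.round(o["contact_force"],2),"M",np.round(o["moment"],2),"w",round(o["grip_width"],4),"x-axis",M[:3,0].round(4))
E
python3 -c "
from h import *
plan((.6283,-.0734),np.radians(4.85),.405)"
```

```text
t 0.95 tcp [0.4335 0.2989 0.4043] shift [-3.000e-04 -1.617e-01 -3.878e-01] turn 0.14 F [ 0.62  1.44 -0.11] M [ 0.01 -0.01 -0.01] w 0.0852 x-axis [-6.0e-04 -1.5e-03 -1.0e+00]
```

Request:
servo_tool(
  motion=[
    [0, -0.02, -0.048, 0, -1],
    [0, -0.04, -0.096, 0, -1],
    [0, -0.06, -0.144, 0, -1],
    [0, -0.08, -0.192, 0, -1],
    [0, -0.1, -0.24, 0, -1],
    [0, -0.12, -0.288, 0, -1],
    [0, -0.14, -0.336, 0, -1],
    [0, -0.162, -0.388, 0, -1],
  ],
)

```text
clock: 1.75
tcp_pos: [0.6186, -0.0556, 0.4045]
orientation: [-1.274, 1.168, 1.273]
contact_force: [1.4, 1.2, -0.0]
grip_width: 0.0854
```

Request:
servo_tool(
  motion=[
    [0, 0, 0, 0, -1],
    [0, 0, 0, 0, -1],
  ],
)

```text
clock: 1.95
tcp_pos: [0.6186, -0.0573, 0.404]
orientation: [-1.271, 1.171, 1.271]
contact_force: [0.5, 1.0, -0.7]
grip_width: 0.0851
```

```bash
python3 -c "
from h import *
plan((.6283,-.0734),np.radians(4.85),.405)
o=get_obs(); np.save('o1',T(o)); im=snap('wrist','w1.png'); c=cam('wrist',o)
th=np.radians(4.85);ex=np.array([np.cos(th),np.sin(th),0]);ey=np.array([-ex[1],ex[0],0]);H=np.array([.6283,-.0734,.125])
print(proj(c,[H+.048*ey,H-.048*ey,H+.057*ey*0+.0095*ey+np.array([0,0,.057]),H-.0225*ey+np.array([0,0,.057])]).round(1).tolist())
cv2.imwrite('pics/w1b.png',cv2.resize(im[:,:,::-1],(800,600),interpolation=cv2.INTER_CUBIC))"
```

```text
t 1.95 tcp [ 0.6186 -0.0573  0.404 ] shift [-0.001  -0.0083 -0.0169] turn -0.05 F [ 0.49  0.99 -0.69] M [0.02 0.06 0.03] w 0.0851 x-axis [-0.0018 -0.0018 -1.    ]
[[288.7, 197.3], [190.8, 197.3], [247.2, 220.9], [206.0, 220.9]]
```

View pics/w1b.png

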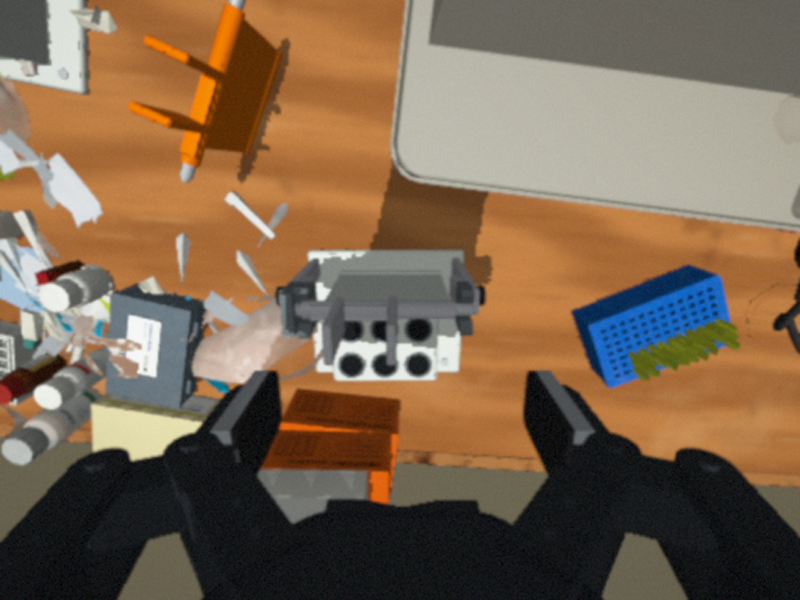

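The wrist view (800x600) shows the bar at row ~308, the fixed tab at column ~392 and the slide tab at ~333, with ears at ~298 and ~463. That agrees with the prediction to within a few mm. A zoomed crop gives the rest.

```bash
python3 - <<'E'
from h import *
im=cv2.imread("pics/w1.png"); x0,y0=170,160
k=6; a=cv2.resize(im[y0:y0+85,x0:x0+150-20],None,fx=k,fy=k,interpolation=cv2.INTER_CUBIC)
a=np.clip(a*1.4,0,255).astype(np.uint8)
for i in range(0,130,10): cv2.line(a,(i*k,0),(i*k,6 if i%50 else 14),(0,255,255),1)
for i in range(0,85,10): cv2.line(a,(0,i*k),(8,i*k),(0,255,255),1)
cv2.imwrite("pics/w1c.png",a)
E
```

```text
(no output)
```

View pics/w1c.png

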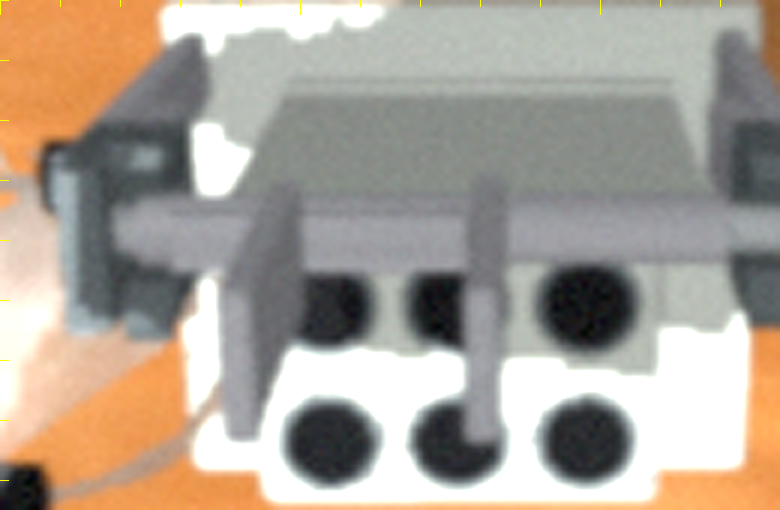

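The crop shows the fixed tab's top centre at image (250.7, 220.8) and the slide tab's at (210.2, 220.3). Both are about 3 mm to +y of my prediction.

```bash
python3 - <<'E'
from h import *
K,D,_=cam("wrist"); c=(K,D,np.load("o1.npy")@np.array(camera_params("wrist")["T_tool_cam"]))
P=onz(c,[(250.7,220.8),(210.2,220.3)],.182); d=P[0]-P[1]; print(P.round(4),np.linalg.norm(d[:2]),np.degrees(np.arctan2(d[1],d[0]))-90)
th=np.radians(4.85);ey=np.array([-np.sin(th),np.cos(th),0])
a=P[0]-.0095*ey; b=P[1]+.0225*ey; print(a,b); g=(a+b)/2
# bar ends check at z .125: slot ear/bar edges
print(onz(c,[(170+115/6,160+232/6),(170+735/6,160+228/6)],.125).round(4))
plan(g[:2],th,.125+.038+.155)
E
```

```text
[[ 0.6272 -0.0613  0.182 ]
 [ 0.6294 -0.0926  0.182 ]] 0.03144509697781831 4.111323148721581
[ 0.62796263 -0.07071761  0.182     ] [ 0.62751155 -0.07019636  0.182     ]
[[ 0.6339 -0.1229  0.125 ]
 [ 0.6246 -0.0218  0.125 ]]
t 2.0 tcp [ 0.6184 -0.0553  0.404 ] shift [ 0.086  -0.0082 -0.0159] turn 0.13 F [-0.07  0.65  0.6 ] M [0.04 0.01 0.05] w 0.0853 x-axis [-1.9e-03 -8.0e-04 -1.0e+00]
```

Request:
servo_tool(
  motion=[
    [0, -0.004, -0.008, 0, -1],
    [0, -0.008, -0.016, 0, -1],
    [0.03, -0.008, -0.016, 0, -1],
    [0.055, -0.008, -0.016, 0, -1],
    [0.07, -0.008, -0.016, 0, -1],
    [0.07, -0.008, -0.016, 0, -1],
    [0.07, -0.008, -0.016, 0, -1],
  ],
)

```text
clock: 2.7
tcp_pos: [0.628, -0.0705, 0.3346]
orientation: [-1.273, 1.168, 1.274]
contact_force: [0.6, 0.4, 0.8]
grip_width: 0.0853
```

```bash
python3 -c "
from h import *
for i in range(3):
  plan((.6277,-.0705),np.radians(4.85),.318); 
  o=get_obs(); im=snap('wrist','w2.png')
a=cv2.resize(im[90:384,60:452],(784,588),interpolation=cv2.INTER_CUBIC)
cv2.imwrite('pics/w2c.png',a[:,:,::-1])"
```

```text
t 2.7 tcp [ 0.628  -0.0705  0.3346] shift [0.0166 0.0003 0.    ] turn 0.15 F [0.64 0.39 0.82] M [-0.02  0.03  0.01] w 0.0853 x-axis [-1.4e-03 -9.0e-04 -1.0e+00]
t 2.75 tcp [ 0.6282 -0.0706  0.3352] shift [0.0172 0.0005 0.0001] turn 0.14 F [0.88 1.21 0.36] M [ 0.01 -0.06  0.05] w 0.0853 x-axis [-1.e-04 -9.e-04 -1.e+00]
t 2.8 tcp [ 0.6282 -0.0706  0.3354] shift [0.0174 0.0005 0.0002] turn 0.14 F [-0.05 -0.58  0.16] M [-0.05  0.    0.01] w 0.0855 x-axis [ 4.e-04 -8.e-04 -1.e+00]
```

View pics/w2c.png

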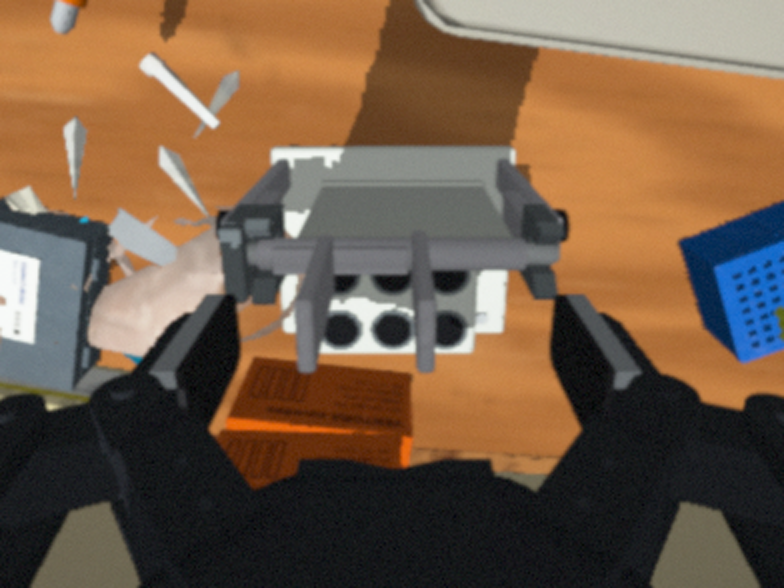

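The view shows both tabs standing between the open fingers: fixed at column 426, slide at 308. The finger centre is at about column 396, roughly 1–1.5 mm to +y of the grip point. I'll descend with a 1 mm correction, then close.

Request:
servo_tool(
  motion=[
    [0.008, 0, -0.001, 0, -1],
    [0.017, 0.0005, -0.001, 0, -1],
    [0.017, 0.0005, -0.001, 0, -1],
    [0.017, 0.0005, -0.001, 0, 0],
    [0.017, 0.0005, -0.001, 0, 0],
    [0.017, 0.0005, -0.001, 0, 0.3],
    [0.017, 0.0005, -0.001, 0, 0.3],
  ],
  force=25,
)

```text
clock: 3.55
tcp_pos: [0.6282, -0.0729, 0.3194]
orientation: [-1.275, 1.167, 1.269]
contact_force: [-0.4, -2.3, 3.9]
grip_width: 0.0302
```

Request:
servo_tool(
  motion=[
    [0, 0, 0, 0, 0.4],
    [0, 0, 0, 0, 0.5],
    [0, 0, 0, 0, 0.7],
    [0, 0, 0, 0, 1],
    [0, 0, 0, 0, 1],
    [0, 0, 0, 0, 1],
  ],
  force=25,
)

```text
clock: 4.15
tcp_pos: [0.6285, -0.0729, 0.3201]
orientation: [-1.276, 1.166, 1.268]
contact_force: [-1.5, 0.4, 5.2]
grip_width: 0.0231
```

```bash
python3 -c "
from h import *
plan((.6277,-.0715),np.radians(4.85),.318)
im=snap('wrist','w3.png')
a=cv2.resize(im[90:384,60:452],(784,588),interpolation=cv2.INTER_CUBIC)
cv2.imwrite('pics/w3c.png',a[:,:,::-1])
plan((.6277,-.0715),np.radians(4.85),.318)"
```

```text
t 4.15 tcp [ 0.6285 -0.0729  0.3201] shift [0.0021 0.0007 0.0014] turn 0.08 F [-1.49  0.39  5.17] M [-0.27  0.14 -0.03] w 0.0231 x-axis [ 0.0038 -0.0023 -1.    ]
t 4.2 tcp [ 0.6285 -0.0729  0.3201] shift [0.0021 0.0007 0.0014] turn 0.08 F [-0.38  0.19  6.36] M [-0.31  0.15 -0.02] w 0.023 x-axis [ 0.0038 -0.0023 -1.    ]
```

View pics/w3c.png

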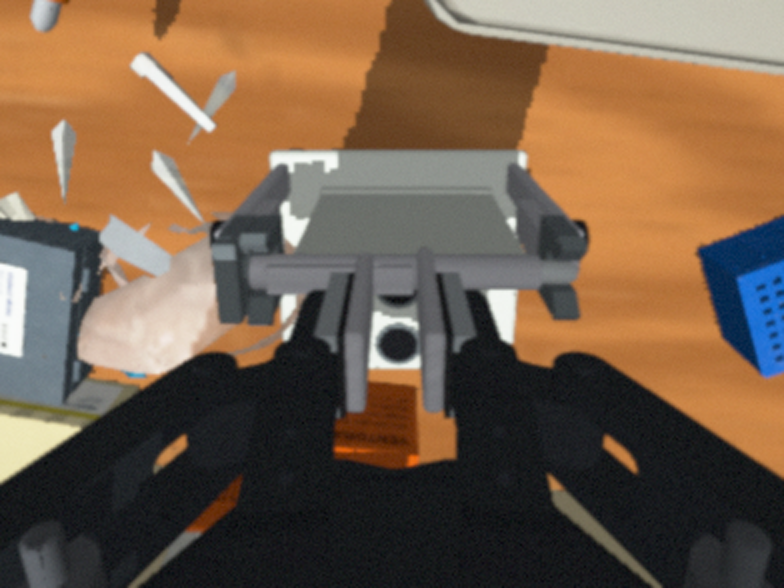

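Both tabs are pinched together: the opening is 23 mm and the pin is drawn. Lifting.

Request:
servo_tool(
  motion=[
    [-0.002, 0, 0, 0, 1],
    [-0.005, 0, 0, 0, 1],
    [-0.01, 0, 0, 0, 1],
    [-0.015, 0, 0, 0, 1],
    [-0.015, 0, 0, 0, 1],
  ],
)

```text
clock: 4.7
tcp_pos: [0.6287, -0.0729, 0.336]
orientation: [-1.277, 1.165, 1.267]
contact_force: [0.4, 0.1, -1.2]
grip_width: 0.0229
```

Request:
servo_tool(
  motion=[
    [-0.02, 0, 0, 0, 1],
    [-0.045, 0, 0, 0, 1],
    [-0.08, 0, 0, 0, 1],
    [-0.115, 0, 0, 0, 1],
    [-0.135, 0, 0, 0, 1],
    [-0.135, 0, 0, 0, 1],
    [-0.135, 0, 0, 0, 1],
  ],
)

```text
clock: 5.4
tcp_pos: [0.6277, -0.0725, 0.4702]
orientation: [-1.276, 1.166, 1.268]
contact_force: [-0.2, 1.2, -2.1]
grip_width: 0.0228
```

```bash
python3 - <<'E'
from h import *
plan((.395,-.3827),np.radians(-6.3),.47)
im=snap('wrist','w4.png')
t=snap('top','t4.png')
a=cv2.resize(im[90:384,60:452],(588,441),interpolation=cv2.INTER_CUBIC)
cv2.imwrite('pics/w4c.png',a[:,:,::-1])
plan((.395,-.3827),np.radians(-6.3),.47)
E
```

```text
t 5.4 tcp [ 0.6277 -0.0725  0.4702] shift [-2.000e-04  2.585e-01 -2.890e-01] turn 11.23 F [-0.17  1.16 -2.05] M [-0.    0.01 -0.01] w 0.0228 x-axis [ 0.0045 -0.0021 -1.    ]
t 5.5 tcp [ 0.6275 -0.0724  0.4688] shift [-0.0009  0.2584 -0.2892] turn 11.24 F [ 0.63  0.39 -1.58] M [0.02 0.02 0.01] w 0.0229 x-axis [ 0.0017 -0.0022 -1.    ]
```

View pics/w4c.png

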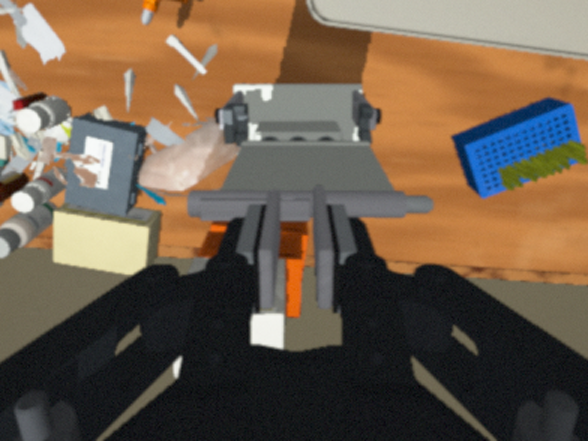

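The guard is off the stand and hangs level in the grip, with the bar at row ~205 of the crop and the empty stand directly below. I'll carry it over at this height. The same view above the tube stand then gives a direct comparison.

Request:
servo_tool(
  motion=[
    [0, 0.02, -0.022, 1, 1],
    [0, 0.045, -0.05, 2, 1],
    [0, 0.075, -0.084, 4, 1],
    [0, 0.105, -0.118, 6, 1],
    [0, 0.135, -0.151, 8, 1],
    [0, 0.165, -0.185, 9, 1],
    [0, 0.195, -0.218, 10, 1],
    [0, 0.22, -0.246, 11, 1],
  ],
)

```text
clock: 6.3
tcp_pos: [0.4272, -0.338, 0.4676]
orientation: [-1.13, 1.26, 1.129]
contact_force: [-0.2, -0.5, -1.6]
grip_width: 0.0231
```

```bash
python3 - <<'E'
from h import *
plan((.3954,-.3822),np.radians(-6.3),.469)
E
```

```text
t 6.3 tcp [ 0.4272 -0.338   0.4676] shift [-0.0013  0.0269 -0.0473] turn 0.1 F [-0.21 -0.52 -1.56] M [-0.03  0.01  0.04] w 0.0231 x-axis [-9.0e-04 -1.4e-03 -1.0e+00]
```

Request:
servo_tool(
  motion=[
    [0, 0.011, -0.02, 0, 1],
    [0, 0.022, -0.038, 0, 1],
    [0, 0.027, -0.047, 0, 1],
    [0, 0.027, -0.047, 0, 1],
    [0, 0.027, -0.047, 0, 1],
  ],
)

```text
clock: 6.8
tcp_pos: [0.3961, -0.3809, 0.4671]
orientation: [-1.13, 1.259, 1.131]
contact_force: [1.0, 0.4, -1.0]
grip_width: 0.0224
```

```bash
python3 - <<'E'
from h import *
plan((.3954,-.3822),np.radians(-6.3),.469)
o=get_obs(); np.save('o5',T(o)); im=snap('wrist','w5.png')
plan((.3954,-.3822),np.radians(-6.3),.469)
w4=cv2.imread('pics/w4.png'); w5=cv2.imread('pics/w5.png')
f=lambda a:cv2.resize(np.clip(a[135:250,170:350]*1.2,0,255).astype(np.uint8),(792-0,506))[:,:][::,:]
a=np.vstack([cv2.resize(np.clip(q[130:235,165:360]*1.3,0,255).astype(np.uint8),(546,294),interpolation=cv2.INTER_CUBIC) for q in(w4,w5)])
cv2.imwrite('pics/w5c.png',a)
E
```

```text
t 6.8 tcp [ 0.3961 -0.3809  0.4671] shift [-0.0019  0.0006 -0.0013] turn 0.16 F [ 0.96  0.41 -1.01] M [-0.01 -0.01 -0.02] w 0.0224 x-axis [-1.5e-03 -4.0e-04 -1.0e+00]
t 6.85 tcp [ 0.3964 -0.3806  0.4672] shift [-0.0018  0.0008 -0.0017] turn 0.22 F [-0.48  0.57 -2.18] M [ 0.03 -0.    0.01] w 0.023 x-axis [-1.2e-03 -5.0e-04 -1.0e+00]
```

View pics/w5c.png

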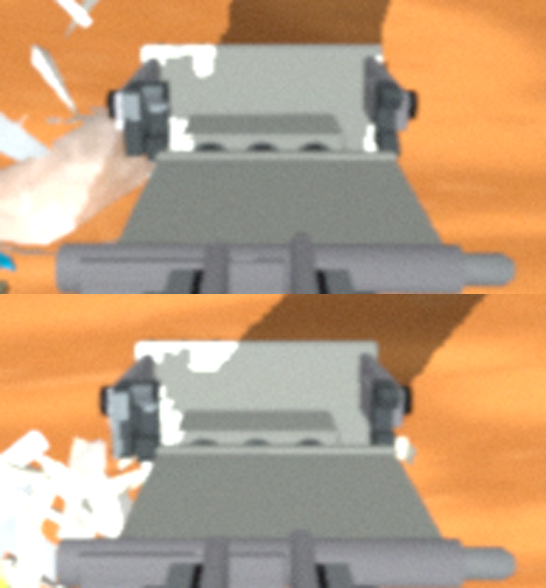

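The upper crop (empty stand) has the foot's front edge at row 45, columns 140–381. The lower crop (tube stand) has it at row 47, columns 135–377. Corrected for the small tool tilt change, this agrees with the top-view estimate: shift about +0.7 mm in y and -2 mm in z. I'll descend to just above the ears and look again.

Request:
servo_tool(
  motion=[
    [0.02, 0.0007, -0.002, 0.2, 1],
    [0.05, 0.0007, -0.002, 0.2, 1],
    [0.08, 0.0007, -0.002, 0.2, 1],
    [0.095, 0.0007, -0.002, 0.2, 1],
    [0.097, 0.0007, -0.002, 0.2, 1],
    [0.097, 0.0007, -0.002, 0.2, 1],
    [0.097, 0.0007, -0.002, 0.2, 1],
  ],
)

```text
clock: 7.55
tcp_pos: [0.3962, -0.3826, 0.3713]
orientation: [-1.13, 1.259, 1.128]
contact_force: [-0.0, 0.2, -0.4]
grip_width: 0.023
```

```bash
python3 - <<'E'
from h import *
plan((.3954,-.3822),np.radians(-6.3),.35)
im=snap('wrist','w6.png'); s=snap('scene','s6.png')
plan((.3954,-.3822),np.radians(-6.3),.35)
a=cv2.resize(im[150:260,130:380],(750,330),interpolation=cv2.INTER_CUBIC)
b=cv2.resize(s[170:260,210:320][:,:],(330,270),interpolation=cv2.INTER_CUBIC); b=np.hstack([b,np.zeros((270,420,3),np.uint8)])
cv2.imwrite('pics/w6c.png',np.clip(np.vstack([a,b])[:,:,::-1]*1.4,0,255).astype(np.uint8))
E
```

```text
t 7.55 tcp [ 0.3962 -0.3826  0.3713] shift [0.0213 0.0008 0.0003] turn 0.07 F [-0.    0.22 -0.43] M [ 0.01  0.06 -0.03] w 0.023 x-axis [ 4.0e-04 -1.4e-03 -1.0e+00]
t 7.65 tcp [ 0.3958 -0.3827  0.3713] shift [0.0213 0.0005 0.0005] turn 0.04 F [-0.55 -0.25 -1.88] M [-0.05 -0.06 -0.01] w 0.0229 x-axis [ 6.0e-04 -1.5e-03 -1.0e+00]
```

View pics/w6c.png

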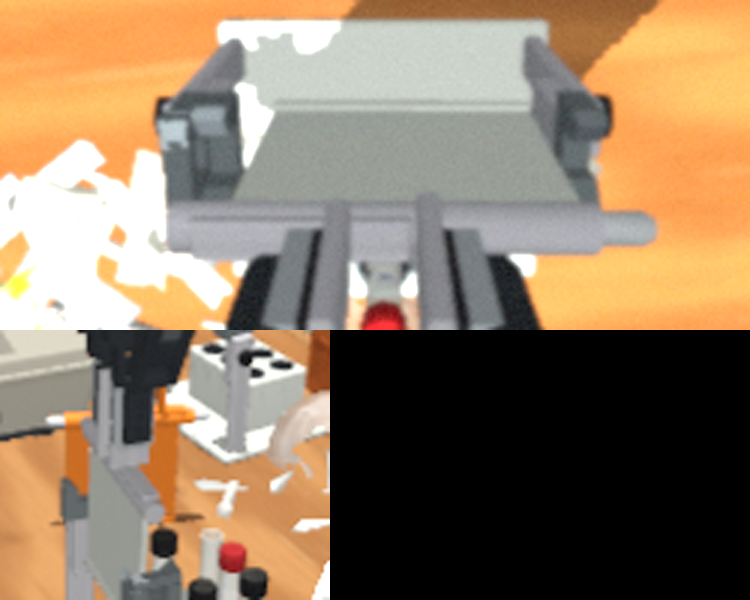

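The wrist view shows the bar (columns 170–602, centre 386) and the foot (218–548, centre 383) aligned once depth is allowed for. The panel hangs between the posts. I'll descend gently and watch the force.

Request:
servo_tool(
  motion=[
    [0.006, 0.0005, 0.0004, 0, 1],
    [0.012, 0.0005, 0.0004, 0, 1],
    [0.016, 0.0005, 0.0004, 0, 1],
    [0.018, 0.0005, 0.0004, 0, 1],
    [0.018, 0.0005, 0.0004, 0, 1],
  ],
)

```text
clock: 8.15
tcp_pos: [0.3953, -0.3822, 0.3529]
orientation: [-1.129, 1.26, 1.128]
contact_force: [-0.1, -0.2, -1.7]
grip_width: 0.0229
```

Request:
servo_tool(
  motion=[
    [0.0015, 0, 0, 0, 1],
    [0.003, 0, 0, 0, 1],
    [0.0045, 0, 0, 0, 1],
    [0.006, 0, 0, 0, 1],
    [0.006, 0, 0, 0, 1],
  ],
)

```text
clock: 8.65
tcp_pos: [0.3953, -0.3822, 0.3467]
orientation: [-1.129, 1.26, 1.128]
contact_force: [-0.4, -0.0, -1.5]
grip_width: 0.0232
```

Request:
servo_tool(
  motion=[
    [0.0015, 0, 0, 0, 1],
    [0.003, 0, 0, 0, 1],
    [0.0045, 0, 0, 0, 1],
    [0.006, 0, 0, 0, 1],
    [0.006, 0, 0, 0, 1],
  ],
)

```text
clock: 9.15
tcp_pos: [0.3953, -0.3821, 0.3404]
orientation: [-1.128, 1.26, 1.129]
contact_force: [-0.6, 0.3, -0.8]
grip_width: 0.0228
```

```bash
python3 -c "
from h import *
plan((.3954,-.3822),np.radians(-6.3),.32)"
```

```text
t 9.15 tcp [ 0.3953 -0.3821  0.3404] shift [ 0.0204 -0.0002 -0.0001] turn 0.04 F [-0.59  0.29 -0.8 ] M [ 0.01 -0.04 -0.01] w 0.0228 x-axis [-8.e-04 -7.e-04 -1.e+00]
```

Request:
servo_tool(
  motion=[
    [0.001, 0, 0, 0, 1],
    [0.002, 0, 0, 0, 1],
    [0.003, 0, 0, 0, 1],
    [0.003, 0, 0, 0, 1],
  ],
)

```text
clock: 9.55
tcp_pos: [0.3952, -0.3821, 0.3373]
orientation: [-1.128, 1.26, 1.129]
contact_force: [-0.1, -0.0, -2.1]
grip_width: 0.0231
```

Request:
servo_tool(
  motion=[
    [0.001, 0, 0, 0, 1],
    [0.002, 0, 0, 0, 1],
    [0.002, 0, 0, 0, 1],
  ],
)

```text
clock: 9.85
tcp_pos: [0.3952, -0.382, 0.3351]
orientation: [-1.128, 1.26, 1.129]
contact_force: [-0.2, 0.1, -0.9]
grip_width: 0.0232
```

Request:
servo_tool(
  motion=[
    [0.001, 0, 0, 0, 1],
    [0.002, 0, 0, 0, 1],
    [0.002, 0, 0, 0, 1],
  ],
)

```text
clock: 10.15
tcp_pos: [0.3951, -0.3819, 0.3329]
orientation: [-1.128, 1.26, 1.129]
contact_force: [-0.6, -0.7, -1.3]
grip_width: 0.0231
```

Request:
servo_tool(
  motion=[
    [0.001, 0, 0, 0, 1],
    [0.002, 0, 0, 0, 1],
    [0.002, 0, 0, 0, 1],
  ],
)

```text
clock: 10.45
tcp_pos: [0.3951, -0.3819, 0.3308]
orientation: [-1.128, 1.26, 1.13]
contact_force: [-0.8, 0.3, -2.1]
grip_width: 0.0228
```

Request:
servo_tool(
  motion=[
    [0.001, 0, 0, 0, 1],
    [0.0015, 0, 0, 0, 1],
    [0.0015, 0, 0, 0, 1],
  ],
)

```text
clock: 10.75
tcp_pos: [0.395, -0.3819, 0.3291]
orientation: [-1.127, 1.26, 1.13]
contact_force: [0.0, -0.6, -1.9]
grip_width: 0.0228
```

Request:
servo_tool(
  motion=[
    [0.001, 0, 0, 0, 1],
    [0.0015, 0, 0, 0, 1],
    [0.0015, 0, 0, 0, 1],
  ],
)

```text
clock: 11.05
tcp_pos: [0.395, -0.3819, 0.3276]
orientation: [-1.127, 1.26, 1.13]
contact_force: [-0.3, -1.0, -1.6]
grip_width: 0.023
```

Request:
servo_tool(
  motion=[
    [0.001, 0, 0, 0, 1],
    [0.0015, 0, 0, 0, 1],
    [0.0015, 0, 0, 0, 1],
  ],
)

```text
clock: 11.35
tcp_pos: [0.3951, -0.382, 0.3267]
orientation: [-1.128, 1.26, 1.129]
contact_force: [-1.1, 3.4, 4.9]
grip_width: 0.0228
```

Request:
servo_tool(
  motion=[
    [0.001, 0, 0, 0, 1],
    [0.0015, 0, 0, 0, 1],
    [0.0015, 0, 0, 0, 1],
  ],
)

```text
clock: 11.65
tcp_pos: [0.3952, -0.3821, 0.3264]
orientation: [-1.128, 1.259, 1.129]
contact_force: [-2.5, 4.2, 10.7]
grip_width: 0.0231
```

```bash
python3 -c "
from h import *
plan((.3954,-.3822),np.radians(-6.3),.32)"
```

```text
t 11.65 tcp [ 0.3952 -0.3821  0.3264] shift [ 0.0064 -0.0002 -0.0001] turn 0.03 F [-2.5   4.17 10.68] M [ 0.55  0.81 -0.15] w 0.0231 x-axis [-5.e-04  5.e-04 -1.e+00]
```

Contact is felt at TCP z ≈ 0.3267, but with some side force (Fy +4 N). I'll ease off, shift slightly in +y, and feel again to tell a true seat from a flare contact.

Request:
servo_tool(
  motion=[
    [-0.0015, 0, 0.0005, 0, 1],
    [-0.0025, 0, 0.001, 0, 1],
    [-0.0025, 0, 0.001, 0, 1],
  ],
)

```text
clock: 11.95
tcp_pos: [0.3953, -0.3809, 0.3288]
orientation: [-1.128, 1.259, 1.129]
contact_force: [-0.2, -0.6, -1.7]
grip_width: 0.0231
```

Request:
servo_tool(
  motion=[
    [0.001, 0, 0, 0, 1],
    [0.0015, 0, 0, 0, 1],
    [0.0015, 0, 0, 0, 1],
  ],
)

```text
clock: 12.25
tcp_pos: [0.3954, -0.3808, 0.3271]
orientation: [-1.127, 1.259, 1.129]
contact_force: [1.0, 0.6, -0.9]
grip_width: 0.023
```

Request:
servo_tool(
  motion=[
    [0.0005, 0, 0, 0, 1],
    [0.001, 0, 0, 0, 1],
    [0.001, 0, 0, 0, 1],
  ],
)

```text
clock: 12.55
tcp_pos: [0.3955, -0.3809, 0.3267]
orientation: [-1.127, 1.259, 1.129]
contact_force: [-1.3, 2.3, 5.6]
grip_width: 0.0232
```

Request:
servo_tool(
  motion=[
    [0.0005, 0, 0, 0, 1],
    [0.001, 0, 0, 0, 1],
    [0.001, 0, 0, 0, 1],
  ],
)

```text
clock: 12.85
tcp_pos: [0.3955, -0.381, 0.3265]
orientation: [-1.127, 1.258, 1.129]
contact_force: [-3.1, 3.7, 8.8]
grip_width: 0.0232
```

```bash
python3 - <<'E'
from h import *
plan((.3954,-.3822),np.radians(-6.3),.32)
im=snap('wrist','w7.png'); s=snap('scene','s7.png')
a=cv2.resize(im[150:270,130:380],(800,384),interpolation=cv2.INTER_CUBIC)
s0=cv2.cvtColor(cv2.imread('pics/scene0.png'),4)
f=lambda q:cv2.resize(q[205:259,210:310],(400,216),interpolation=cv2.INTER_CUBIC)
e=np.hstack([f(s0),f(s)])
cv2.imwrite('pics/w7c.png',np.clip(np.vstack([a,e])[:,:,::-1]*1.3,0,255).astype(np.uint8))
E
```

```text
t 12.85 tcp [ 0.3955 -0.381   0.3265] shift [ 0.0065 -0.0001 -0.0012] turn 0.02 F [-3.14  3.67  8.77] M [ 0.39  0.61 -0.13] w 0.0232 x-axis [ 2.0e-04  1.3e-03 -1.0e+00]
```

View pics/w7c.png

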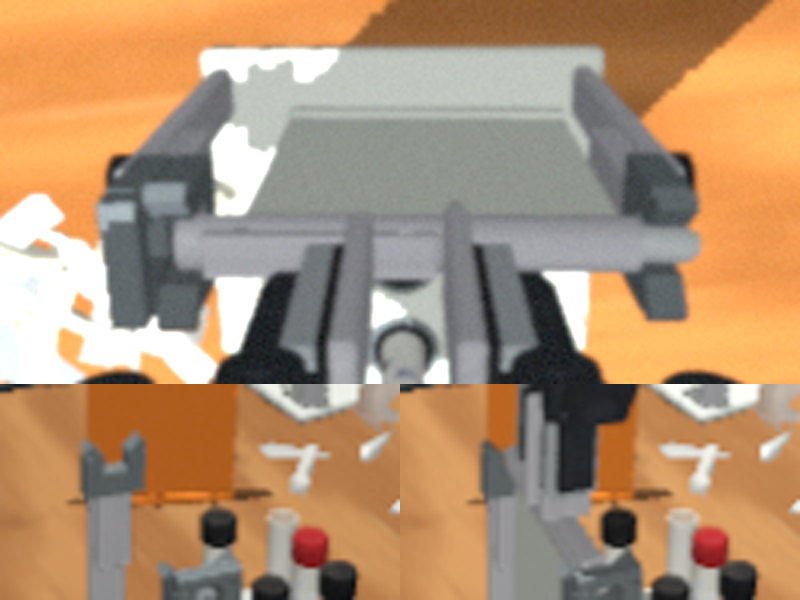

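The view shows the stub between the slot prongs at (660,243) and the bar end over the saddle at (175,243), much like the original seated view. The contact height is the same in both y positions. Ears (100–690) against bar (175–645) suggest the guard is about 2 mm too far to +y, so I'll recentre and feel again.

Request:
servo_tool(
  motion=[
    [-0.0015, 0, -0.0005, 0, 1],
    [-0.0025, 0, -0.0015, 0, 1],
    [-0.0025, 0, -0.0022, 0, 1],
    [-0.0025, 0, -0.0022, 0, 1],
  ],
)

```text
clock: 13.35
tcp_pos: [0.3951, -0.3833, 0.3288]
orientation: [-1.127, 1.258, 1.129]
contact_force: [-0.1, 0.4, -1.6]
grip_width: 0.0231
```

Request:
servo_tool(
  motion=[
    [0.001, 0, 0, 0, 1],
    [0.0015, 0, 0, 0, 1],
    [0.0015, 0, 0, 0, 1],
  ],
)

```text
clock: 13.65
tcp_pos: [0.3951, -0.3832, 0.3272]
orientation: [-1.127, 1.258, 1.129]
contact_force: [-1.1, -0.3, -1.9]
grip_width: 0.0231
```

Request:
servo_tool(
  motion=[
    [0.0005, 0, 0, 0, 1],
    [0.001, 0, 0, 0, 1],
    [0.001, 0, 0, 0, 1],
  ],
)

```text
clock: 13.95
tcp_pos: [0.3952, -0.3833, 0.3268]
orientation: [-1.127, 1.258, 1.129]
contact_force: [-1.4, 3.2, 5.1]
grip_width: 0.0228
```

Request:
servo_tool(
  motion=[
    [0.0005, 0, 0, 0, 1],
    [0.001, 0, 0, 0, 1],
    [0.001, 0, 0, 0, 1],
  ],
)

```text
clock: 14.25
tcp_pos: [0.3952, -0.3833, 0.3266]
orientation: [-1.127, 1.257, 1.128]
contact_force: [-2.9, 3.9, 8.8]
grip_width: 0.0231
```

```bash
python3 -c "
from h import *
plan((.3954,-.3822),np.radians(-6.3),.32)"
```

```text
t 14.25 tcp [ 0.3952 -0.3833  0.3266] shift [ 0.0066 -0.0001  0.0011] turn -0.0 F [-2.86  3.9   8.8 ] M [ 0.41  0.73 -0.15] w 0.0231 x-axis [ 8.0e-04  1.8e-03 -1.0e+00]
```

The contact height doesn't change over 2.3 mm in y. A small x probe, just unloaded, will show whether the bar is between the saddle walls.

Request:
servo_tool(
  motion=[
    [-0.001, 0, 0, 0, 1],
    [-0.001, 0.001, 0, 0, 1],
    [-0.001, 0.002, 0, 0, 1],
    [-0.001, 0.002, 0, 0, 1],
  ],
)

```text
clock: 14.65
tcp_pos: [0.3932, -0.3831, 0.3275]
orientation: [-1.127, 1.257, 1.128]
contact_force: [0.6, -0.1, -2.1]
grip_width: 0.0227
```

Request:
servo_tool(
  motion=[
    [0, -0.001, 0, 0, 1],
    [0, -0.002, 0, 0, 1],
    [0, -0.003, 0, 0, 1],
    [0, -0.003, 0, 0, 1],
  ],
)

```text
clock: 15.05
tcp_pos: [0.3962, -0.3834, 0.3273]
orientation: [-1.127, 1.257, 1.129]
contact_force: [-0.2, 0.8, -1.0]
grip_width: 0.0229
```

Request:
servo_tool(
  motion=[
    [0, -0.001, 0, 0, 1],
    [0, -0.001, 0, 0, 1],
  ],
)

```text
clock: 15.25
tcp_pos: [0.3967, -0.3835, 0.3272]
orientation: [-1.126, 1.258, 1.13]
contact_force: [-3.1, 0.6, -0.5]
grip_width: 0.0234
```

Request:
servo_tool(
  motion=[
    [0, 0.0015, 0, 0, 1],
    [0, 0.003, 0, 0, 1],
    [0, 0.0038, 0, 0, 1],
    [0, 0.0038, 0, 0, 1],
  ],
)

```text
clock: 15.65
tcp_pos: [0.3933, -0.3831, 0.3274]
orientation: [-1.127, 1.258, 1.129]
contact_force: [0.8, -0.5, -2.4]
grip_width: 0.0228
```

Request:
servo_tool(
  motion=[
    [0, 0.0005, 0, 0, 1],
    [0, 0.001, 0, 0, 1],
    [0, 0.001, 0, 0, 1],
  ],
)

```text
clock: 15.95
tcp_pos: [0.3929, -0.3829, 0.3275]
orientation: [-1.128, 1.257, 1.128]
contact_force: [3.6, 0.6, -3.9]
grip_width: 0.0229
```

Walls are felt at x ≈ 0.3932 and 0.3965. That is about 3 mm of play, matching the 15 mm saddle and 12 mm bar, so the guard is properly in the hinge. I'll centre, rest it down, and check the force before releasing.

Request:
servo_tool(
  motion=[
    [0, -0.001, 0, 0, 1],
    [0, -0.002, 0, 0, 1],
    [0.0005, -0.002, 0.0005, 0, 1],
    [0.001, -0.002, 0.0005, 0, 1],
    [0.0014, -0.002, 0.0005, 0, 1],
    [0.0014, -0.002, 0.0005, 0, 1],
  ],
)

```text
clock: 16.55
tcp_pos: [0.3947, -0.3829, 0.3267]
orientation: [-1.128, 1.257, 1.128]
contact_force: [-1.2, 1.7, 5.6]
grip_width: 0.0232
```

```bash
python3 -c "
from h import *
plan((.395,-.3827),np.radians(-6.3),.32)"
```

```text
t 16.55 tcp [ 0.3947 -0.3829  0.3267] shift [ 0.0067 -0.0003  0.0002] turn 0.02 F [-1.16  1.72  5.58] M [ 0.06  0.44 -0.09] w 0.0232 x-axis [ 0.0016  0.0013 -1.    ]
```

Resting fully down with a light 6 N load and the pin still drawn. Now I'll release gradually.

Request:
servo_tool(
  motion=[
    [0, 0, 0, 0, 0.4],
    [0, 0, 0, 0, 0.3],
    [0, 0, 0, 0, 0.2],
    [0, 0, 0, 0, 0],
    [0, 0, 0, 0, -0.2],
    [0, 0, 0, 0, -0.5],
    [0, 0, 0, 0, -1],
    [0, 0, 0, 0, -1],
  ],
)

```text
clock: 17.35
tcp_pos: [0.3949, -0.3826, 0.3266]
orientation: [-1.128, 1.256, 1.128]
contact_force: [0.5, -0.2, 0.3]
grip_width: 0.0852
```

Request:
servo_tool(
  motion=[
    [0, 0, 0, 0, -1],
    [0, 0, 0, 0, -1],
    [0, 0, 0, 0, -1],
  ],
)

```text
clock: 17.65
tcp_pos: [0.3949, -0.3825, 0.3266]
orientation: [-1.128, 1.256, 1.128]
contact_force: [-1.0, 0.1, -0.2]
grip_width: 0.0853
```

Request:
servo_tool(
  motion=[
    [-0.005, 0, 0, 0, -1],
    [-0.02, 0, 0, 0, -1],
    [-0.045, 0, 0, 0, -1],
    [-0.065, 0, 0, 0, -1],
    [-0.085, 0, 0, 0, -1],
    [-0.085, 0, 0, 0, -1],
  ],
)

```text
clock: 18.25
tcp_pos: [0.3951, -0.3835, 0.4146]
orientation: [-1.132, 1.255, 1.124]
contact_force: [0.1, -0.1, -0.1]
grip_width: 0.0857
```

```bash
python3 - <<'E'
from h import *
plan((.395,-.3827),np.radians(-6.3),.32)
im=snap('wrist','w8.png'); s=snap('scene','s8.png')
a=cv2.resize(im[140:250,150:365],(800,409),interpolation=cv2.INTER_CUBIC)
w1=cv2.cvtColor(cv2.imread('pics/w1.png'),4)
b=cv2.resize(w1[140:250,150:365],(373,191),interpolation=cv2.INTER_CUBIC)
e=np.hstack([b,cv2.resize(s[195:280,220:410],(427,191),interpolation=cv2.INTER_CUBIC)])
cv2.imwrite('pics/w8c.png',np.clip(np.vstack([a,e])[:,:,::-1]*1.3,0,255).astype(np.uint8))
E
```

```text
t 18.25 tcp [ 0.3951 -0.3835  0.4146] shift [0.0946 0.0008 0.0008] turn 0.03 F [ 0.15 -0.08 -0.12] M [-0.01  0.02  0.01] w 0.0857 x-axis [ 0.006 -0.001 -1.   ]
```

View pics/w8c.png

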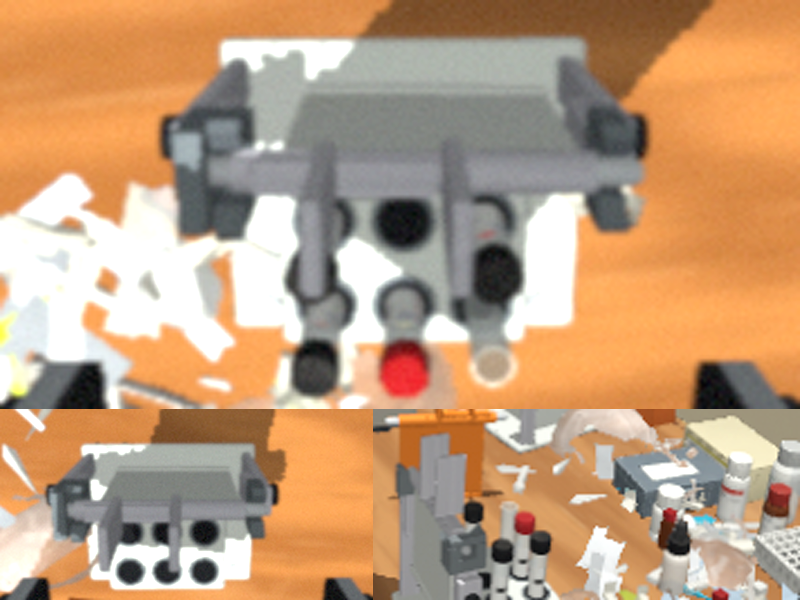

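The tabs are about 39.8 px apart (slide at column ~313, fixed at ~461). For a fully sprung-out pin I expect about 39.7 px, so the pin has gone into its hole. The bar lies between both ears, the guard stays put with the gripper clear, and the tubes and bystanders are undisturbed. Handing in.

```bash
python3 -c "
from bench import *
print(hand_in())"
```

```text
the job is handed in; nothing more can be done
None
```

The splash guard now hangs on the tube stand, the same way round as before, with its pin sprung home. I handed the job in at about 18 s.

**What I did:** I pinched the tabs (opening about 23 mm, pin drawn), lifted the guard straight off and carried it over. I then lowered it in small steps until it came to rest.

**Finding the rest height:** It first touched at TCP z ≈ 0.327, which puts the hinge head about 6–7 mm above its lowest setting. The first contact also showed about 4 N of side force, so I did not release on it. I eased off and felt again at two other sideways positions. The contact height was the same each time, and so was the side force, so it did not point to a bad seat. Probing front to back gave about 3 mm of play, which matches the bar sitting in its saddle. I released with the pin still drawn and about 6 N of downward load. The largest contact force I read was about 11 N.

**Last checks:**
- **Pin:** after release the tabs are about 39.8 px apart, against about 39.7 px expected with the pin fully out. So it went into the hole; I judged this from that spacing, not from a clear view of the pin.
- **Gripper:** it was clear, with force readings near zero.
- **Surroundings:** the tubes and the orange look-alike looked undisturbed in the last picture. The path stayed clear of the bottles and tape roll, but I did not measure them again.
- **Disagreement:** my image estimates of the guard's sideways centring differed by 1–2 mm, within the 2.5 mm of play on each side.

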